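# Scoop wooden balls from the stock tray into a tub

### The job

Use the hand scoop to take wooden balls from the plywood tray and tip at least three of them into the round tub, never touching the balls with the gripper or arm. Spill none: every ball must end up either in the tub or in the tray. Leave the tub upright about where it stands, do not disturb the paint bottle or jar, and finish by putting the scoop down flat on the bench, empty, and letting go.

Things in the scene. Friction and masses are not known exactly. Their poses are not given: they have to be found in the camera images.
- tray: Open plywood tray, fixed. Origin: on its midline, at bench level; x along its length, away from the robot at yaw 0. Inner floor x -150 to 120, y -85 to 85, its surface 8 above the bench. Walls 6 thick, tops 45 above the bench; sides and near (-x) end upright; far (+x) end leans outward 30 degrees from upright, inner face at x = 120 at the floor, 140 at the rim.
- scoop: Loose hand scoop, about 0.15 kg: flat aluminium pan, open on top and at its +x front, wooden handle at the back; starts flat on the bench. Origin: centre of the pan's underside; x points out of the open front, z up. Pan 80 long (x -40 to 40), 96 wide, floor 2 thick, side and back walls 34 high, 3 thick; the side walls stop 14 short of the front lip.
- scoop_grip (a point): Grip point in the middle of the free part of the scoop's handle, 77 above the pan's underside and 72 behind (-x) the pan's centre. The handle is a bar 18 wide (y) and 20 thick that leans back 20 degrees: it runs from the foot of the pan's back wall to 29 beyond this point, along the scoop's direction (-0.342, 0, 0.940).
- scoop_lip (a point): Middle of the scoop's front lip, on its underside (40 in front of the scoop's origin).
- tub: Loose round white plastic tub, open on top, 0.35 kg, starts empty and upright. Origin: centre of its underside. Outer radius 74 at the foot, 84 at the rim, 65 high, wall 4, floor 8 thick.
- ball0: Loose dark wooden ball, 28 in diameter, varnished and smooth, 10 g; starts in the tray. Origin: its centre.
- ball1: Loose dark wooden ball, 28 in diameter, varnished and smooth, 10 g; starts in the tray. Origin: its centre.
- ball2: Loose dark wooden ball, 28 in diameter, varnished and smooth, 10 g; starts in the tray. Origin: its centre.
- ball3: Loose dark wooden ball, 28 in diameter, varnished and smooth, 10 g; starts in the tray. Origin: its centre.
- ball4: Loose dark wooden ball, 28 in diameter, varnished and smooth, 10 g; starts in the tray. Origin: its centre.
- paint_bottle: Bystander: blue paint bottle, 64 in diameter, 170 high. Origin: centre of its underside.
- paint_jar: Bystander: glass paint jar with a lid, 72 in diameter, 75 high. Origin: centre of its underside.
There are look-alikes about, which are no part of the job. What is meant by the tub is not black, and is the larger of those in its own colour.

How it is judged:
By the outcome, as a careful person would: the job done as asked, in the order asked, and still so for the second after the job is handed in, with the robot touching nothing.
It also fails if it takes over 72 s, if anything falls off the work surface, if the arm or the gripper's body presses on something with over 40 N, if the wrist force passes 120 N, or if a joint passes its speed limit or range.

### The arm

A 6-joint arm with a two-finger parallel gripper is mounted at the origin on the work surface. World frame = base frame: x ahead of the robot, y to its left, z up, the work surface at z = 0. Lengths are in m, angles in rad, forces in N, time in s.
With the tool pointing down it reaches from about 0.3 to 0.825 m from the base axis. Payload 5.4 kg.
Tool frame: the origin (TCP) lies on the centre line of the jaws, within the pads' length; the fingertips stand finger_overhang ahead of it and the grasp point (between the pads) lies 3 mm ahead of it (finger_overhang is the distance from the TCP to the fingertips, in m); z points along the fingers, y is the line along which they close (so a half turn about z gives the same grasp; the last joint's range is limited). The gripper opens to 92 mm and grips with 3 to 60 N. Pads are 20 mm wide; open, the fingers measure 128 mm over their backs; the gripper's body (75 mm by 189 mm) begins 69 mm behind the grasp point.
Start: joints at [-1.387, 0.158, 1.597, -0, 1.386, -0.21], TCP at [0.221, -0.531, 0.237] pointing down, gripper open.
Joint ranges: [-2.91, 2.91], [-0.94, 2.29], [0.18, 2.7], [-1.29, 4.43], [0.17, 2.64], [-3, 3]. Speed limits (rad/s): [2.57, 2.57, 3.14, 3.14, 3.14, 3.14].

### API

Orientations are given as a rotation vector (axis times angle).
In Python, from cell import * gives the robot as it stands. The module is installed in compiled form; this text tells all that it offers.
- The arm moves only by the tool move_arm, never from a script. Its argument "commands" is a list of rows, each a list of 7 numbers: the shift along the world's x, y, z in units of 0.15 m (1.0 is 0.15 m), then the turn, a rotation vector about the world's x, y, z in units of 90 degrees (1.0 is 90 degrees), then the opening, from -1 (shut) to 1 (fully open). A call has 1 to 5 rows; each row is the pose to reach, as a shift and turn from the pose commanded when the call began; what a row does not reach only later rows make up. A row lasts 1/8 s, in which the tool goes at most 62.5 mm and 10.7 degrees, less where a joint would pass 70% of its speed; a pose out of reach is approached as far as the arm can. A call with a number of a shift or a turn outside -1 to 1 is refused whole. A call with a gripper value outside its range is refused whole. The fingers move at their own pace and stop on an object; "grip_force" is the grip in N (left out, the last holds). Time passes only in rows, so rows that repeat a pose let the fingers close. It gives the time, the measured TCP pose, the force, the opening and the grip force at its end, in the units of the state.
- get_obs(): the state, without advancing time (a new reading comes with each control period).
- camera(name): name is "side" or "top"; returns a dict with "frame" (400x640x3 uint8, red, green, blue), "mtx" (3x3 intrinsics, pixels), "R" (3x3) and "t" (3): a world point X has camera coordinates R X + t. Camera axes: x right, y down, z forward; pixel columns grow to the right and rows downward; lengths in m; the calibration is good to about 2 mm. A picture is of the moment at which its call begins. There is no depth.
- finish_job(): hands the job in; it is judged then, once.
The state is a dict: "clock": time; "q": joint angles; "joint_velocities": joint speeds; "tau": joint torques, N m; "eef_pos": TCP position; "eef_rot": TCP orientation; "wrist_force": force on the tool from outside, world axes, zero at the start; "torque": the same for the moment, N m; "finger_gap": finger opening in m; "finger_force": force on a finger pad.
Only numpy, scipy, OpenCV 4.12 (cv2) and the standard library are available. Lean on these libraries where they do the work, as an engineer would, in place of code of your own. Each camera call takes 0.05 s, during which the arm holds its last target. There are 200 camera calls.

## Working session

There is one attempt and no reset: what is moved stays moved. The work goes in short steps, Python scripts to look and compute and a tool call to move; the robot and the scene stay as the last step left them, time stands still between calls to the robot, and variables do not carry over. Pictures are saved under pics/ and viewed, at most 10 in all, crops included, and the job is handed in when it is done.

Besides the shell and the picture viewer there is one more tool, called after "Emit:" in YAML: its name, and indented under it one key for each argument. move_arm: Moves the arm, as the interface text tells. Its arguments: {"type":"object","properties":{"commands":{"type":"array","items":{"type":"array","items":{"type":"number","minimum":-1,"maximum":1}}},"grip_force":{"type":"number"}},"required":["commands"]}

```bash
mkdir -p pics; python3 - <<'E'
from cell import *
import cv2
for n in("top","side"):
    c=camera(n); cv2.imwrite(f"pics/{n}0.png",c["frame"][:,:,::-1]); print(n,c["mtx"].round(1).tolist(),c["R"].round(3).tolist(),c["t"].round(3).tolist())
print(get_obs())
E
```

```text
top [[404.6, 0.0, 329.9], [0.0, 404.6, 196.2], [0.0, 0.0, 1.0]] [[0.003, -1.0, 0.015], [-0.997, -0.004, -0.082], [0.082, -0.014, -0.997]] [-0.012, 0.593, 0.961]
side [[423.7, 0.0, 310.8], [0.0, 423.7, 201.3], [0.0, 0.0, 1.0]] [[-0.951, -0.309, -0.021], [-0.138, 0.484, -0.864], [0.277, -0.819, -0.503]] [0.556, 0.143, 0.917]
{'clock': 0.1, 'q': array([-1.38710375e+00,  1.58984862e-01,  1.59808616e+00,  2.25695672e-05,
        1.38620069e+00, -2.10097182e-01]), 'joint_velocities': array([-0.00148876, -0.00285381, -0.00188414, -0.0006315 ,  0.00113309,
        0.00026587]), 'tau': array([ 4.72346219e-04, -3.86503994e+01, -3.22957385e+01,  7.03701912e-02,
        3.38665524e-02, -4.46974570e-05]), 'eef_pos': array([ 0.22051321, -0.53047161,  0.23572809]), 'eef_rot': array([-3.07924822e+00, -6.14239759e-01, -6.96238722e-05]), 'wrist_force': array([-0.19946807, -0.21239768, -0.53645512]), 'torque': array([ 0.04601522,  0.02848446, -0.0292958 ]), 'finger_force': 0.0, 'finger_gap': 0.09209843077620503}
```

View pics/top0.png

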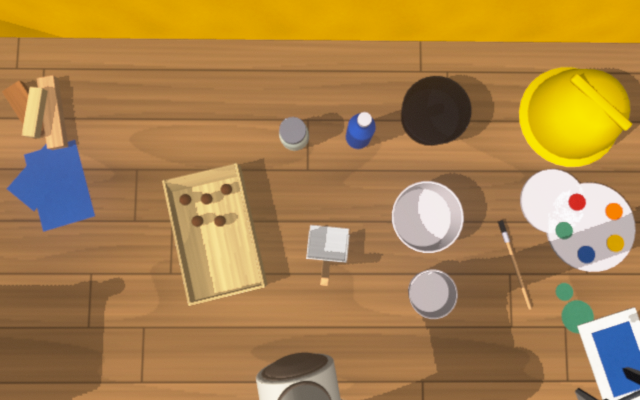

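View pics/side0.png

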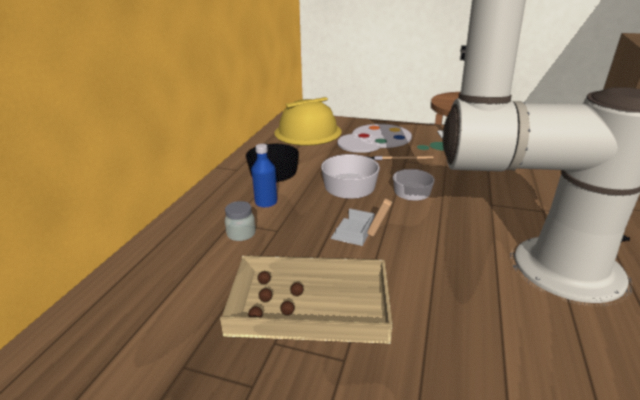

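Candidates for the tub: the black bowl (435,110), the large white tub (428,216), the small white tub (433,294), the yellow helmet (575,115) and the white discs (550,200). By the description it is the large white one at (428,216), with the small white one as its look-alike. The scoop's pan is at (328,243) with its handle toward the robot at (324,282). The balls are at the tray's far end, and the jar (293,133) and bottle (361,130) stand beyond.

```bash
cat > h.py <<'E'
from cell import *
import cv2, numpy as np
def ray(c,uv):
    d=c["R"].T@np.linalg.solve(c["mtx"],[uv[0],uv[1],1.]); return -c["R"].T@c["t"],d
def onz(c,uv,z):
    o,d=ray(c,uv); return (o+d*(z-o[2])/d[2])[:2]
def proj(c,X):
    p=c["mtx"]@(c["R"]@np.asarray(X,float)+c["t"]); return p[:2]/p[2]
def blobs(m,amin):
    n,l,s,ce=cv2.connectedComponentsWithStats(m.astype(np.uint8)); return [(ce[i],s[i,4],l==i) for i in range(1,n) if s[i,4]>=amin]
E
python3 - <<'E'
from h import *
c=camera("top"); f=c["frame"]; hsv=cv2.cvtColor(f,cv2.COLOR_RGB2HSV)
g=f.astype(int)
# balls
roi=np.zeros(f.shape[:2],bool); roi[160:305,160:265]=1
for ce,a,m in blobs((f.max(2)<110)&roi,20): print("ball",ce.round(1),a,onz(c,ce,.022).round(4))
for n,u,z in [("tub",(428,216),0)]:
    pass
# white tubs
for ce,a,m in blobs((hsv[:,:,1]<60)&(hsv[:,:,2]>90),150):
    ct=max(cv2.findContours(m.astype(np.uint8),0,1)[0],key=cv2.contourArea); print("grey",ce.round(0),a,np.round(cv2.minEnclosingCircle(ct)[0],1),round(cv2.minEnclosingCircle(ct)[1],1), np.round(cv2.minAreaRect(ct)[0],1),np.round(cv2.minAreaRect(ct)[1:][0],1),cv2.minAreaRect(ct)[2])
top=cv2.resize(f[140:320,150:310],None,fx=3.3,fy=3.3,interpolation=2); t2=cv2.resize(f[200:310,290:480],None,fx=3.3,fy=3.3,interpolation=2)
t2=cv2.resize(f[195:325,295:475],None,fx=4.4,fy=4.4,interpolation=2)
cv2.imwrite("pics/tray.png",top[:,:,::-1]);cv2.imwrite("pics/scoop.png",t2[:,:,::-1])
E
```

```text
ball [253.  169.5] 46 [0.6581 0.1786]
ball [228.5 187.9] 32 [0.6125 0.2374]
ball [187.  198.1] 42 [0.5873 0.337 ]
ball [208.4 197.2] 34 [0.5897 0.2853]
ball [199.3 219.5] 35 [0.5355 0.3058]
ball [221.9 219.2] 30 [0.5364 0.2514]
grey [364. 119.] 184 [364.5 118.5] 8.5 [365. 119.] [14. 16.] 90.0
grey [293. 133.] 758 [292.8 133. ] 16.5 [293.2 133. ] [32.9 28.1] 71.56504821777344
grey [577. 218.] 6965 [576.7 217.4] 62.2 [578.8 215.3] [123.  87.] 45.0
grey [427. 217.] 4088 [427.4 216.5] 36.3 [427.5 216.5] [71. 71.] 90.0
grey [328. 243.] 1381 [327.5 243.8] 25.3 [327.8 243.2] [40.8 34.1] 5.710593223571777
grey [433. 294.] 1903 [432. 294.] 25.2 [432.8 293.3] [49.5 47.4] 45.0
grey [606. 346.] 1758 [616.4 352.9] 48.3 [618.4 355.2] [83.5 61.3] 71.56504821777344
grey [300. 383.] 1308 [298.4 385.7] 42.7 [296.6 383.8] [44.6 79.1] 79.99201965332031
grey [305. 393.] 524 [305. 399.] 24.0 [305. 392.] [14. 48.] 90.0
```

View pics/tray.png

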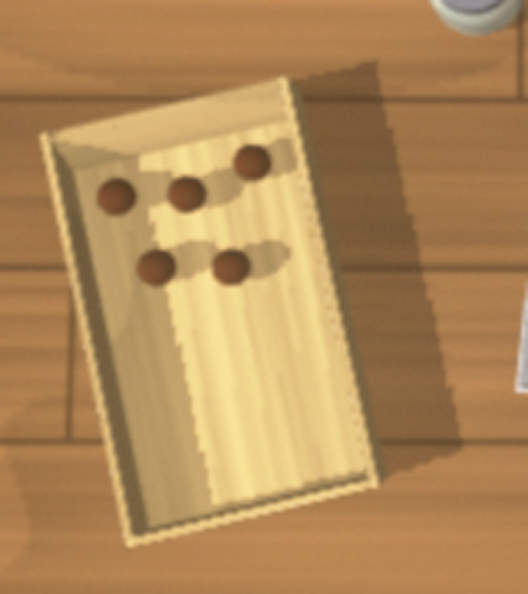

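View pics/scoop.png

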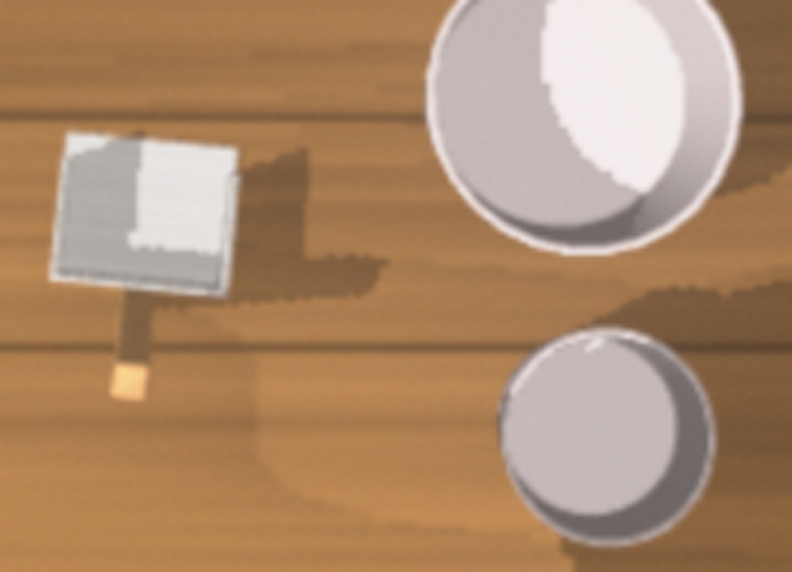

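The crop confirms the choice: the tub is the larger white vessel (rim centre about 428,216), and the small one beside it is the look-alike. The scoop's lip corners are at about (310,225) and (349,229), its back wall top at (306,259) to (347,263), and its handle top at (324,282). The tray's rim corners are at about (163,181), (238,164), (264,287) and (189,305).

```bash
python3 - <<'E'
from h import *
c=camera("top"); 
P=[onz(c,p,.045) for p in [(162.7,180.6),(237.6,163.6),(264.5,286.7),(189.4,305.5)]]
print("tray",np.round(P,4))
# model corners (outer): near x=-156, far rim outer ~ 140+7
M=np.array([[.147,.091],[.147,-.091],[-.156,-.091],[-.156,.091]])
def rigid(M,P):
    P=np.array(P);m=M-M.mean(0);p=P-P.mean(0)
    a=np.arctan2((m[:,0]*p[:,1]-m[:,1]*p[:,0]).sum(),(m*p).sum()); R=np.array([[np.cos(a),-np.sin(a)],[np.sin(a),np.cos(a)]])
    t=P.mean(0)-R@M.mean(0); return a,R,t,P-(M@R.T+t)
a,R,t,r=rigid(M,P); print(np.degrees(a),t,r.round(4).tolist())
for b in [(228.5,187.9),(187,198.1),(208.4,197.2),(199.3,219.5),(221.9,219.2)]: print((R.T@(onz(c,b,.022)-t)).round(3))
S=[onz(c,(310,225),.002),onz(c,(349.1,228.6),.002),onz(c,(306.4,259.1),.034),onz(c,(347.3,262.7),.034),onz(c,(324.3,281.8),.104)]
print("scoop",np.round(S,4)); MS=np.array([[.04,.048],[.04,-.048],[-.04,.048],[-.04,-.048],[-.0815,0]])
a,R,t,r=rigid(MS,S); print(np.degrees(a),t,r.round(4).tolist(),"grip",R@[-.072,0]+t)
print("tub",onz(c,(427.5,216.5),.065),"bottle",onz(c,(364.5,118.5),.17),"jar",onz(c,(293,132),.075))
import cell; print([k for k in dir(cell) if not k.startswith("_")], getattr(cell,"finger_overhang",None))
E
```

```text
tray [[0.627  0.3881]
 [0.6687 0.2115]
 [0.3786 0.1427]
 [0.3355 0.3159]]
13.628079570859502 [0.50682861 0.2656149 ] [[-0.0013, -0.0006], [-0.0024, -0.0003], [0.0019, 0.0023], [0.0017, -0.0014]]
[ 0.096 -0.052]
[0.095 0.051]
[ 0.085 -0.   ]
[0.037 0.032]
[ 0.025 -0.021]
scoop [[ 0.5231  0.0389]
 [ 0.5145 -0.0579]
 [ 0.4418  0.0458]
 [ 0.4335 -0.0516]
 [ 0.3975  0.0031]]
-5.295119356679403 [ 0.47833097 -0.00583024] [[0.0005, 0.0006], [0.0008, -0.0006], [-0.0011, 0.0002], [-0.0006, -0.0016], [0.0003, 0.0014]] grip [0.40663823 0.00081433]
tub [ 0.54300831 -0.23713922] bottle [ 0.74583509 -0.080327  ] jar [0.73907146 0.07754518]
['MotionError', 'camera', 'finger_overhang', 'finish_job', 'get_obs'] 0.022
```

```bash
cat >> h.py <<'E'
from scipy.spatial.transform import Rotation as Ro
def toolR(yaw,pitch):
    """tool orientation when the held scoop has yaw (rad) and nose-down pitch (rad)"""
    S=Ro.from_euler("ZY",[yaw,pitch]).as_matrix()
    z=S@[.342,0,-.9397]; y=-S[:,1]; return np.c_[np.cross(y,z),y,z]
def rel(p,R,tag=""):
    o=get_obs(); d=np.asarray(p)-o["eef_pos"]; w=(Ro.from_matrix(R)*Ro.from_rotvec(o["eef_rot"]).inv()).as_rotvec()
    print(tag,"shift",(d/.15).round(3),"turn",(w/(np.pi/2)).round(3),"mm",(d*1e3).round(),"deg",np.degrees(w).round(1)); 
E
python3 - <<'E'
from h import *
R=toolR(np.radians(-5.3),0); g=np.array([.4066,.0008,.077])
rel(g-.103*R[:,2],R,"pre"); rel(g-.003*R[:,2],R,"grasp"); print(R[:,2])
E
```

```text
pre shift [ 1.007  3.565 -0.415] turn [ 0.033 -0.222 -0.307] mm [151. 535. -62.] deg [  3.  -20.  -27.6]
grasp shift [ 1.234  3.543 -1.041] turn [ 0.033 -0.222 -0.307] mm [ 185.  532. -156.] deg [  3.  -20.  -27.6]
[ 0.34053785 -0.03159074 -0.9397    ]
```

Emit:
move_arm:
  commands:
    - [0.25, 0.4, 0, 0.008, -0.05, -0.08, 1]
    - [0.5, 0.8, 0, 0.016, -0.11, -0.15, 1]
    - [0.5, 1.0, 0, 0.016, -0.11, -0.15, 1]
    - [0.5, 1.0, 0, 0.016, -0.11, -0.15, 1]

```text
clock: 0.7
eef_pos: [0.296, -0.3786, 0.2362]
eef_rot: [3.112, 0.25, 0.272]
wrist_force: [0.2, 0.4, 0.4]
finger_gap: 0.092
finger_force: 0.0
```

Emit:
move_arm:
  commands:
    - [0.25, 0.4, 0, 0.008, -0.05, -0.08, 1]
    - [0.5, 0.8, 0, 0.016, -0.11, -0.15, 1]
    - [0.5, 1.0, 0, 0.016, -0.11, -0.15, 1]
    - [0.5, 1.0, 0, 0.016, -0.11, -0.15, 1]

```text
clock: 1.2
eef_pos: [0.371, -0.2298, 0.2368]
eef_rot: [3.074, -0.121, 0.537]
wrist_force: [0.5, 0.1, 1.1]
finger_gap: 0.0921
finger_force: 0.0
```

Emit:
move_arm:
  commands:
    - [0, 0.4, 0, 0, 0, 0, 1]
    - [0, 0.8, 0, 0, 0, 0, 1]
    - [0, 0.8, 0, 0, 0, 0, 1]

```text
clock: 1.58
eef_pos: [0.3712, -0.1095, 0.2373]
eef_rot: [3.074, -0.118, 0.539]
wrist_force: [-0.3, -0.5, -0.4]
finger_gap: 0.0919
finger_force: 0.0
```

Emit:
move_arm:
  commands:
    - [0, 0.35, -0.2, 0, 0, 0, 1]
    - [0, 0.75, -0.4, 0, 0, 0, 1]
    - [0, 0.75, -0.4, 0, 0, 0, 1]

```text
clock: 1.95
eef_pos: [0.3697, 0.0042, 0.1745]
eef_rot: [3.078, -0.116, 0.531]
wrist_force: [-0.1, 0.1, 0.2]
finger_gap: 0.0921
finger_force: 0.0
```

```bash
python3 - <<'E'
from h import *
R=toolR(np.radians(-5.3),0); g=np.array([.4066,.0008,.077])
rel(g-.103*R[:,2],R,"pre"); rel(g-.003*R[:,2],R,"grasp"); print(get_obs()["q"],get_obs()["clock"])
E
```

```text
pre shift [ 0.012 -0.001 -0.004] turn [ 0.001 -0.005 -0.011] mm [ 2. -0. -1.] deg [ 0.1 -0.4 -0.9]
grasp shift [ 0.239 -0.022 -0.631] turn [ 0.001 -0.005 -0.011] mm [ 36.  -3. -95.] deg [ 0.1 -0.4 -0.9]
[-0.41372091 -0.75892012  2.47165357  0.12157612  1.10720179  1.19573795] 1.95
```

Emit:
move_arm:
  commands:
    - [0.06, -0.005, -0.16, 0, -0.005, -0.01, 1]
    - [0.12, -0.01, -0.32, 0, -0.005, -0.01, 1]
    - [0.18, -0.015, -0.48, 0, -0.005, -0.01, 1]
    - [0.24, -0.02, -0.63, 0, -0.005, -0.01, 1]
    - [0.24, -0.02, -0.63, 0, -0.005, -0.01, 1]

```text
clock: 2.58
eef_pos: [0.4064, -0.0035, 0.081]
eef_rot: [3.07, -0.156, 0.542]
wrist_force: [-0.1, -1.0, 0.1]
finger_gap: 0.0917
finger_force: 0.0
```

Emit:
move_arm:
  commands:
    - [0, 0, 0, 0, 0, 0, -1]
    - [0, 0, 0, 0, 0, 0, -1]
    - [0, 0, 0, 0, 0, 0, -1]
    - [0, 0, 0, 0, 0, 0, -1]
    - [0, 0, 0, 0, 0, 0, -1]
  grip_force: 40

```text
clock: 3.2
eef_pos: [0.4067, -0.0014, 0.0823]
eef_rot: [3.069, -0.15, 0.549]
wrist_force: [0.3, 0.7, 0.1]
finger_gap: 0.0439
finger_force: 0.0
```

```bash
python3 - <<'E'
from h import *
R=toolR(np.radians(-5.3),0); g=np.array([.4066,.0008,.077])
rel(g-.003*R[:,2],R,"grasp"); o=get_obs(); print(o["q"],o["clock"],o["finger_gap"],o["wrist_force"],o["finger_force"])
c=camera("top");cv2.imwrite("pics/grasp.png",cv2.resize(c["frame"][150:350,200:460],None,fx=3,fy=3)[:,:,::-1])
c=camera("side");cv2.imwrite("pics/grasps.png",c["frame"][:,:,::-1])
E
```

```text
grasp shift [-0.007  0.015 -0.016] turn [0.002 0.003 0.004] mm [-1.  2. -2.] deg [0.2 0.3 0.3]
[-0.37432689 -0.41837075  2.47985896  0.13585974  0.74209314  1.20963527] 3.2 0.04390374575731192 [0.25694843 0.70779229 0.13326508] 0.0
```

View pics/grasps.png

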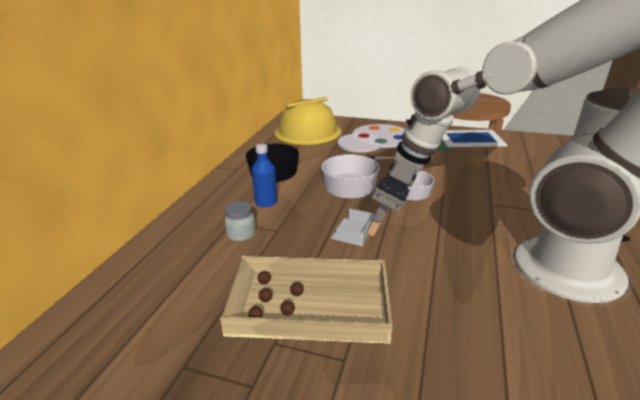

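The gripper straddles the handle at about (378,225) and is still closing. I'll finish closing with a small correction.

Emit:
move_arm:
  commands:
    - [0, 0.01, -0.01, 0, 0, 0, -1]
    - [0, 0.01, -0.01, 0, 0, 0, -1]
    - [0, 0.01, -0.01, 0, 0, 0, -1]
    - [0, 0.01, -0.01, 0, 0, 0, -1]
    - [0, 0.01, -0.01, 0, 0, 0, -1]
  grip_force: 40

```text
clock: 3.92
eef_pos: [0.4064, 0.0, 0.0804]
eef_rot: [3.069, -0.151, 0.548]
wrist_force: [-1.0, 0.4, -1.5]
finger_gap: 0.0179
finger_force: 40.0
```

Emit:
move_arm:
  commands:
    - [0, 0, 0.05, 0, 0, 0, -1]
    - [0, 0, 0.1, 0, 0, 0, -1]
    - [0, 0, 0.2, 0, 0, 0, -1]
    - [0, 0, 0.3, 0, 0, 0, -1]
    - [0, 0, 0.3, 0, 0, 0, -1]

```text
clock: 4.55
eef_pos: [0.4078, -0.0005, 0.1275]
eef_rot: [3.067, -0.15, 0.554]
wrist_force: [-0.5, -0.0, -1.4]
finger_gap: 0.0178
finger_force: 40.0
```

```bash
python3 - <<'E'
from h import *
o=get_obs(); print(o)
c=camera("top");cv2.imwrite("pics/lift.png",cv2.resize(c["frame"][150:350,200:460],None,fx=3,fy=3)[:,:,::-1])
R=Ro.from_rotvec(o["eef_rot"]).as_matrix(); x=R[:,2]
S0=toolR(0,0); S=R@S0.T; g=o["eef_pos"]+.003*x; O=g-S@[-.072,0,.077]
print("scoop est",O.round(4),Ro.from_matrix(S).as_euler("ZYX",degrees=True).round(1))
for p in [(.04,.048,0.001),(.04,-.048,.001),(-.04,.048,.034),(-.04,-.048,.034),(-.0815,0,.104)]: print(proj(c,O+S@np.array(p)).round(1),((proj(c,O+S@np.array(p))-[200,150])*3).round())
E
```

```text
{'clock': 4.55, 'q': array([-0.36953407, -0.52021671,  2.44370377,  0.11732448,  0.87488033,
        1.23952558]), 'joint_velocities': array([-0.00073795,  0.02378449,  0.03021627,  0.00130999, -0.01114534,
       -0.00213793]), 'tau': array([ 7.64981518e-02, -1.26976383e+01, -3.26006734e+01,  3.89926834e-01,
       -1.34922132e+00,  3.00349086e-02]), 'eef_pos': array([ 0.40781548, -0.00046706,  0.12750022]), 'eef_rot': array([ 3.06663905, -0.15026816,  0.55394068]), 'wrist_force': array([-0.49741351, -0.04713845, -1.38754881]), 'torque': array([ 0.0915398 ,  0.32653616, -0.01154444]), 'finger_force': 39.98913645744324, 'finger_gap': 0.017808935973677224}
scoop est [ 0.4811 -0.0081  0.0483] [-5.7 -0.5 -0.2]
[310.6 223.7] [332. 221.]
[351.1 227.8] [453. 234.]
[306.4 258.9] [319. 327.]
[348.6 263.2] [446. 340.]
[325.6 283.9] [377. 402.]
```

View pics/lift.png

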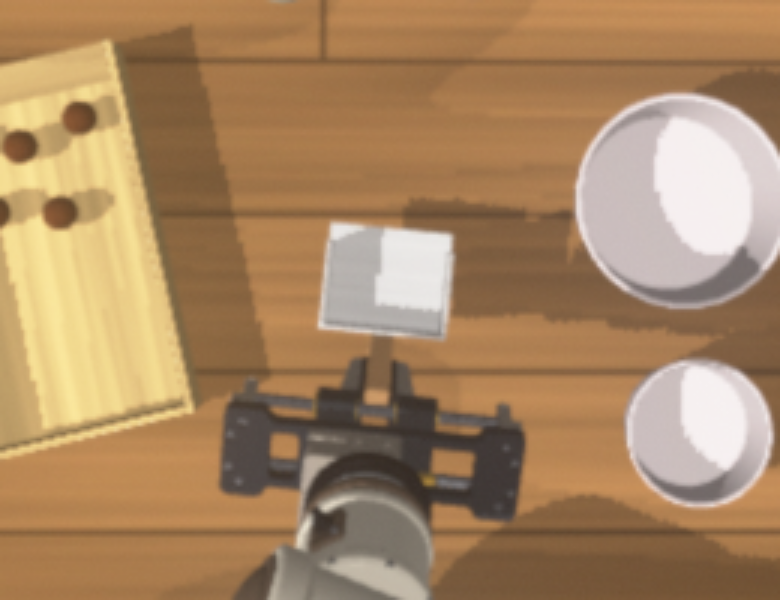

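The scoop is held square: lip corners at (332,222) and (453,234), within a pixel or two of the prediction. It weighs about 1.4 N as expected.

```bash
cat >> h.py <<'E'
TY=np.radians(13.6); TT=np.array([.5068,.2656])
def tray(x,y): 
    c,s=np.cos(TY),np.sin(TY); return TT+[c*x-s*y,s*x+c*y]
def scoop(O,yaw,pitch,tag=""):
    R=toolR(yaw,pitch); S=Ro.from_euler("ZY",[yaw,pitch]).as_matrix()
    rel(np.asarray(O)+S@[-.072,0,.077]-.003*R[:,2],R,tag)
def est():
    o=get_obs(); R=Ro.from_rotvec(o["eef_rot"]).as_matrix(); S=R@toolR(0,0).T
    O=o["eef_pos"]+.003*R[:,2]-S@[-.072,0,.077]; lip=O+S@[.04,0,0]
    c,s=np.cos(TY),np.sin(TY); l=np.array([[c,s],[-s,c]])@(lip[:2]-TT)
    print("O",O.round(4),"ypr",Ro.from_matrix(S).as_euler("ZYX",degrees=True).round(1),"lip",lip.round(4),"lip in tray",l.round(4),"F",o["wrist_force"].round(1),"gap",round(o["finger_gap"],4),"t",o["clock"]); return O,S
E
python3 - <<'E'
from h import *
est()
scoop([*tray(-.038,.029),.10],TY,np.radians(2),"above"); scoop([*tray(-.038,.029),.0105],TY,np.radians(2),"down")
E
```

```text
O [ 0.4802 -0.0077  0.047 ] ypr [-5.6 -0.4 -0.2] lip [ 0.52   -0.0116  0.0473] lip in tray [-0.0523 -0.2726] F [ 0.5  0.2 -2.2] gap 0.0175 t 4.6
above shift [-0.082  1.79   0.373] turn [0.001 0.027 0.214] mm [-12. 269.  56.] deg [ 0.   2.4 19.2]
down shift [-0.082  1.79  -0.224] turn [0.001 0.027 0.214] mm [-12. 269. -34.] deg [ 0.   2.4 19.2]
```

Emit:
move_arm:
  commands:
    - [0, 0.1, 0.37, 0, 0.013, 0.05, -1]
    - [-0.02, 0.4, 0.37, 0, 0.013, 0.1, -1]
    - [-0.04, 0.7, 0.37, 0, 0.013, 0.11, -1]
    - [-0.04, 0.9, 0.37, 0, 0.013, 0.11, -1]
    - [-0.04, 0.9, 0.37, 0, 0.013, 0.11, -1]

```text
clock: 5.22
eef_pos: [0.3996, 0.1366, 0.1801]
eef_rot: [-3.087, -0.122, -0.516]
wrist_force: [0.1, -0.4, -0.8]
finger_gap: 0.0177
finger_force: 40.0
```

Emit:
move_arm:
  commands:
    - [-0.02, 0.3, 0, 0, 0.013, 0.05, -1]
    - [-0.04, 0.6, 0, 0, 0.013, 0.1, -1]
    - [-0.04, 0.89, 0, 0, 0.013, 0.1, -1]
    - [-0.04, 0.89, 0, 0, 0.013, 0.1, -1]

```text
clock: 5.72
eef_pos: [0.3943, 0.2695, 0.1804]
eef_rot: [-3.048, -0.359, -0.479]
wrist_force: [0.7, -0.5, -1.3]
finger_gap: 0.018
finger_force: 40.0
```

```bash
python3 - <<'E'
from h import *
est()
scoop([*tray(-.038,.029),.10],TY,np.radians(2),"above"); scoop([*tray(-.038,.029),.0105],TY,np.radians(2),"down")
print(get_obs()["q"])
E
```

```text
O [0.4623 0.2857 0.0979] ypr [13.4  2.1 -0. ] lip [0.5012 0.295  0.0964] lip in tray [0.0015 0.0299] F [ 0.7 -0.5 -1.3] gap 0.018 t 5.725
above shift [ 0.004 -0.008  0.013] turn [ 0.001 -0.001  0.002] mm [ 1. -1.  2.] deg [ 0.1 -0.1  0.2]
down shift [ 0.004 -0.008 -0.584] turn [ 0.001 -0.001  0.002] mm [  1.  -1. -88.] deg [ 0.1 -0.1  0.2]
[ 0.37374894 -0.27791798  2.15676029 -0.05284198  0.95469458  1.73391437]
```

Emit:
move_arm:
  commands:
    - [0, -0.008, -0.15, 0, 0, 0, -1]
    - [0, -0.008, -0.3, 0, 0, 0, -1]
    - [0, -0.008, -0.45, 0, 0, 0, -1]
    - [0, -0.008, -0.54, 0, 0, 0, -1]
    - [0, -0.008, -0.56, 0, 0, 0, -1]

```text
clock: 6.35
eef_pos: [0.3943, 0.2662, 0.0962]
eef_rot: [-3.049, -0.352, -0.479]
wrist_force: [-0.0, -0.4, -1.0]
finger_gap: 0.0181
finger_force: 40.0
```

```bash
python3 - <<'E'
from h import *
est(); scoop([*tray(-.038,.029),.0105],TY,np.radians(2),"down")
c=camera("top"); f=c["frame"]; roi=np.zeros(f.shape[:2],bool); roi[160:305,160:265]=1
b=[]
for ce,a,m in blobs((f.max(2)<110)&roi&(f[:,:,0]>f[:,:,2]*1.25),15): print(ce.round(0),a,((onz(c,ce,.022)-TT)@np.array([[np.cos(TY),-np.sin(TY)],[np.sin(TY),np.cos(TY)]])).round(3))
cv2.imwrite("pics/in.png",cv2.resize(f[140:340,150:310],None,fx=3,fy=3)[:,:,::-1])
E
```

```text
O [0.4625 0.282  0.0136] ypr [13.2  2.2 -0. ] lip [0.5014 0.2912 0.0121] lip in tray [0.0008 0.0261] F [-0.  -0.4 -1. ] gap 0.0181 t 6.35
down shift [ 0.003  0.015 -0.022] turn [ 0.001 -0.002  0.005] mm [ 0.  2. -3.] deg [ 0.1 -0.1  0.4]
[252. 170.] 42 [ 0.127 -0.119]
[229. 188.] 25 [ 0.096 -0.053]
[187. 198.] 33 [0.095 0.05 ]
[209. 197.] 24 [ 0.084 -0.002]
[200. 219.] 28 [0.038 0.031]
[222. 219.] 23 [ 0.026 -0.022]
[209. 293.] 978 [-0.139  0.045]
```

View pics/in.png

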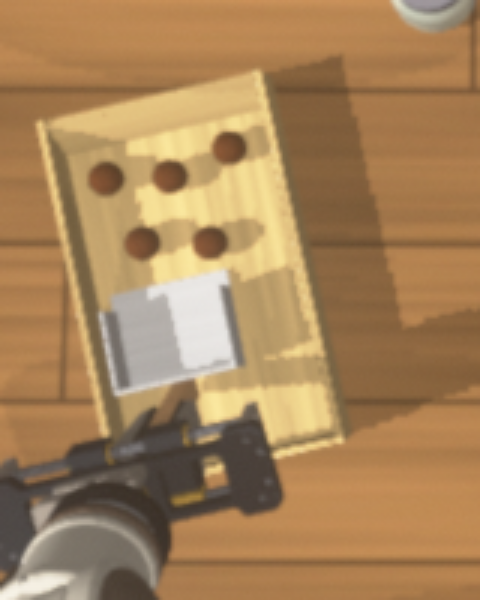

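The scoop is in the tray with its lip at about y 265 in the crop, behind all five balls and clear of the side wall. Next I lower it to the floor.

Emit:
move_arm:
  commands:
    - [-0.006, 0.025, -0.012, 0, 0, 0.004, -1]
    - [-0.006, 0.025, -0.02, 0, 0, 0.004, -1]
    - [-0.006, 0.025, -0.025, 0, 0, 0.004, -1]
    - [-0.006, 0.025, -0.025, 0, 0, 0.004, -1]

```text
clock: 6.9
eef_pos: [0.3937, 0.2711, 0.0935]
eef_rot: [-3.046, -0.364, -0.481]
wrist_force: [-0.1, -0.4, -1.0]
finger_gap: 0.0178
finger_force: 40.0
```

```bash
python3 - <<'E'
from h import *
est(); scoop([*tray(.077,.030),.0099],TY,np.radians(2),"end")
E
```

```text
O [0.4619 0.2876 0.0111] ypr [13.6  2.  -0. ] lip [0.5007 0.2971 0.0097] lip in tray [0.0015 0.032 ] F [-0.1 -0.4 -1. ] gap 0.0178 t 6.9
end shift [ 0.751  0.168 -0.008] turn [ 0. -0. -0.] mm [113.  25.  -1.] deg [ 0. -0. -0.]
```

Emit:
move_arm:
  commands:
    - [0.05, 0.01, -0.005, 0, 0, 0, -1]
    - [0.1, 0.02, -0.005, 0, 0, 0, -1]
    - [0.15, 0.03, -0.005, 0, 0, 0, -1]
    - [0.2, 0.042, -0.005, 0, 0, 0, -1]
    - [0.25, 0.054, -0.005, 0, 0, 0, -1]

```text
clock: 7.52
eef_pos: [0.4318, 0.2793, 0.0927]
eef_rot: [-3.046, -0.363, -0.481]
wrist_force: [-1.2, 0.5, 1.1]
finger_gap: 0.018
finger_force: 40.0
```

Emit:
move_arm:
  commands:
    - [0.05, 0.012, 0, 0, 0, 0, -1]
    - [0.1, 0.024, 0, 0, 0, 0, -1]
    - [0.15, 0.036, 0, 0, 0, 0, -1]
    - [0.2, 0.048, 0, 0, 0, 0, -1]
    - [0.25, 0.06, 0, 0, 0, 0, -1]

```text
clock: 8.15
eef_pos: [0.4692, 0.2883, 0.0926]
eef_rot: [-3.046, -0.364, -0.481]
wrist_force: [-1.5, 0.6, 0.2]
finger_gap: 0.0178
finger_force: 40.0
```

```bash
python3 - <<'E'
from h import *
est(); scoop([*tray(.077,.030),.0095],TY,np.radians(2),"end")
c=camera("top"); f=c["frame"]
for ce,a,m in blobs((f.max(2)<110)&(f[:,:,0]>f[:,:,2]*1.25),15): 
    if a<80: print(ce.round(0),a,((onz(c,ce,.022)-TT)@np.array([[np.cos(TY),-np.sin(TY)],[np.sin(TY),np.cos(TY)]])).round(3))
cv2.imwrite("pics/push.png",cv2.resize(f[140:340,150:310],None,fx=3,fy=3)[:,:,::-1])
E
```

```text
O [0.5374 0.3048 0.0102] ypr [13.6  2.1 -0. ] lip [0.5762 0.3142 0.0088] lip in tray [0.0789 0.0309] F [-1.5  0.6  0.2] gap 0.0178 t 8.15
end shift [ 0.248  0.054 -0.005] turn [ 0.    -0.001 -0.   ] mm [37.  8. -1.] deg [ 0. -0. -0.]
[618.  73.] 41 [ 0.156 -1.071]
[319. 120.] 56 [ 0.209 -0.307]
[635. 121.] 17 [ 0.025 -1.077]
[253. 170.] 45 [ 0.127 -0.12 ]
[229. 188.] 29 [ 0.096 -0.053]
[186. 197.] 41 [0.099 0.052]
[209. 196.] 37 [ 0.087 -0.001]
[220. 196.] 37 [ 0.082 -0.029]
[197. 199.] 41 [0.088 0.027]
[473. 222.] 37 [-0.122 -0.614]
[502. 225.] 52 [-0.147 -0.68 ]
[197. 244.] 79 [-0.019  0.051]
[ 90. 294.] 37 [-0.076  0.321]
[186. 333.] 77 [-0.217  0.119]
```

Emit:
move_arm:
  commands:
    - [0.04, 0.009, 0, 0, 0, 0, -1]
    - [0.08, 0.018, 0, 0, 0, 0, -1]
    - [0.12, 0.027, 0, 0, 0, 0, -1]
    - [0.16, 0.036, 0, 0, 0, 0, -1]
    - [0.19, 0.043, 0, 0, 0, 0, -1]

```text
clock: 8.82
eef_pos: [0.4975, 0.2947, 0.0926]
eef_rot: [-3.046, -0.364, -0.481]
wrist_force: [-4.4, -1.3, 4.2]
finger_gap: 0.0179
finger_force: 40.0
```

```bash
python3 - <<'E'
from h import *
est(); scoop([*tray(.078,.030),.0095],TY,np.radians(2),"end")
c=camera("top"); f=c["frame"]
for ce,a,m in blobs((f.max(2)<110)&(f[:,:,0]>f[:,:,2]*1.25),15): 
    if a<80 and 170<ce[0]<245 and 150<ce[1]<240: print(ce.round(0),a,((onz(c,ce,.022)-TT)@np.array([[np.cos(TY),-np.sin(TY)],[np.sin(TY),np.cos(TY)]])).round(3))
cv2.imwrite("pics/push2.png",cv2.resize(f[140:340,150:310],None,fx=3,fy=3)[:,:,::-1])
E
```

```text
O [0.5657 0.3111 0.0102] ypr [13.6  2.1 -0. ] lip [0.6045 0.3206 0.0088] lip in tray [0.1079 0.0304] F [-4.4 -1.3  4.2] gap 0.0179 t 8.825
end shift [ 0.065  0.013 -0.005] turn [ 0.    -0.001 -0.   ] mm [10.  2. -1.] deg [ 0.  -0.1 -0. ]
[207. 185.] 36 [ 0.116 -0.002]
[232. 185.] 33 [ 0.102 -0.062]
[196. 187.] 42 [0.116 0.025]
[184. 190.] 46 [0.115 0.054]
[221. 192.] 57 [ 0.09  -0.032]
```

View pics/push2.png

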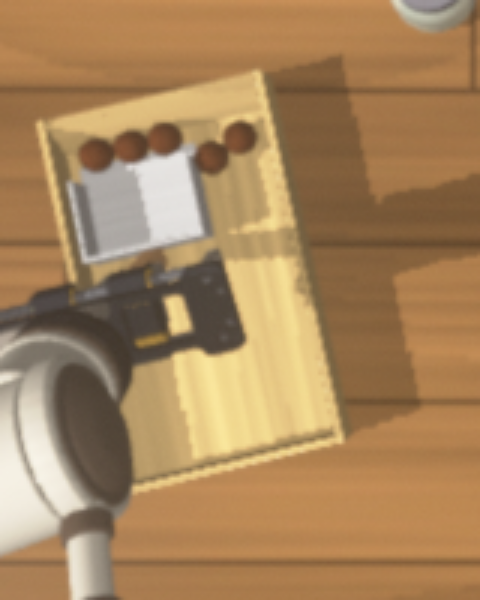

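Three balls at (96,155), (131,146) and (163,138) in the crop are lined up on the lip against the leaning wall. Two stay outside the pan on the right. I'll push on gently under them.

Emit:
move_arm:
  commands:
    - [0.02, 0.005, 0, 0, 0, 0, -1]
    - [0.035, 0.009, 0, 0, 0, 0, -1]
    - [0.05, 0.013, 0, 0, 0, 0, -1]
    - [0.06, 0.015, 0, 0, 0, 0, -1]

```text
clock: 9.38
eef_pos: [0.5063, 0.2969, 0.0926]
eef_rot: [-3.046, -0.364, -0.481]
wrist_force: [-3.4, -1.1, 4.0]
finger_gap: 0.0177
finger_force: 40.0
```

```bash
cat >> h.py <<'E'
def balls(c,z=.022):
    f=c["frame"]; M=np.array([[np.cos(TY),-np.sin(TY)],[np.sin(TY),np.cos(TY)]])
    for ce,a,m in blobs((f.max(2)<110)&(f[:,:,0]>f[:,:,2]*1.25),15): 
        if a<120 and 165<ce[0]<262 and 150<ce[1]<260: print(ce.round(0),a,((onz(c,ce,z)-TT)@M).round(3))
E
python3 - <<'E'
from h import *
est(); balls(camera("top")); balls(camera("top"),.025)
E
```

```text
O [0.5744 0.3134 0.0102] ypr [13.6  2.1 -0. ] lip [0.6133 0.3228 0.0088] lip in tray [0.117  0.0306] F [-3.4 -1.1  4. ] gap 0.0177 t 9.375
[253. 170.] 47 [ 0.126 -0.121]
[206. 184.] 41 [ 0.117 -0.002]
[232. 184.] 34 [ 0.102 -0.062]
[195. 187.] 41 [0.117 0.026]
[184. 190.] 48 [0.116 0.054]
[220. 192.] 68 [ 0.092 -0.03 ]
[167. 232.] 32 [0.025 0.114]
[253. 170.] 47 [ 0.126 -0.121]
[206. 184.] 40 [ 0.116 -0.003]
[232. 185.] 35 [ 0.102 -0.062]
[195. 187.] 40 [0.116 0.025]
[184. 190.] 48 [0.116 0.053]
[220. 192.] 69 [ 0.091 -0.031]
[167. 232.] 31 [0.025 0.112]
```

```bash
cat >> h.py <<'E'
def lip(x,y,z,yaw,pd,tag=""):
    p=np.radians(pd); S=Ro.from_euler("ZY",[yaw,p]).as_matrix()
    scoop(np.array([*tray(x,y),z])-S@[.04,0,0],yaw,p,tag)
E
python3 - <<'E'
from h import *
lip(.120,.0306,.0088,TY,2,"fwd")
for p in (0,-3,-6,-9,-12,-16,-20):
    z=.0098+.08*np.sin(np.radians(-p)); lip(.120+.5*(z-.0088),.0306,z,TY,p,f"{p} z{z:.3f}")
E
```

```text
fwd shift [ 0.018  0.005 -0.   ] turn [ 0. -0. -0.] mm [ 3.  1. -0.] deg [ 0. -0. -0.]
0 z0.010 shift [ 0.003  0.001 -0.02 ] turn [ 0.005 -0.022 -0.   ] mm [ 0.  0. -3.] deg [ 0.5 -2.  -0. ]
-3 z0.014 shift [-0.01  -0.002 -0.032] turn [ 0.013 -0.054 -0.   ] mm [-1. -0. -5.] deg [ 1.2 -4.9 -0. ]
-6 z0.018 shift [-0.02  -0.005 -0.046] turn [ 0.021 -0.087 -0.   ] mm [-3. -1. -7.] deg [ 1.9 -7.8 -0. ]
-9 z0.022 shift [-0.028 -0.007 -0.061] turn [ 0.029 -0.119 -0.   ] mm [-4. -1. -9.] deg [  2.6 -10.7  -0. ]
-12 z0.026 shift [-0.035 -0.008 -0.077] turn [ 0.037 -0.151 -0.   ] mm [ -5.  -1. -12.] deg [  3.3 -13.6  -0. ]
-16 z0.032 shift [-0.04  -0.009 -0.101] turn [ 0.047 -0.195 -0.   ] mm [ -6.  -1. -15.] deg [  4.3 -17.5  -0. ]
-20 z0.037 shift [-0.041 -0.01  -0.127] turn [ 0.058 -0.238 -0.   ] mm [ -6.  -1. -19.] deg [  5.2 -21.4  -0. ]
```

Emit:
move_arm:
  commands:
    - [0.02, 0.005, 0, 0, 0, 0, -1]
    - [0.003, 0.001, -0.018, 0.005, -0.022, 0, -1]
    - [-0.01, -0.002, -0.03, 0.013, -0.054, 0, -1]
    - [-0.02, -0.005, -0.044, 0.021, -0.087, 0, -1]
    - [-0.028, -0.007, -0.058, 0.029, -0.119, 0, -1]

```text
clock: 10.1
eef_pos: [0.5017, 0.2956, 0.0833]
eef_rot: [-2.964, -0.354, -0.767]
wrist_force: [-0.8, -0.1, -1.1]
finger_gap: 0.0179
finger_force: 40.0
```

Emit:
move_arm:
  commands:
    - [-0.007, -0.001, -0.014, 0.008, -0.032, 0, -1]
    - [-0.012, -0.002, -0.036, 0.018, -0.076, 0, -1]
    - [-0.02, -0.004, -0.06, 0.029, -0.119, 0, -1]
    - [-0.02, -0.004, -0.06, 0.029, -0.119, 0, -1]

```text
clock: 10.6
eef_pos: [0.4985, 0.2953, 0.0745]
eef_rot: [-2.858, -0.343, -1.039]
wrist_force: [-0.6, 0.9, -0.8]
finger_gap: 0.0179
finger_force: 40.0
```

```bash
python3 - <<'E'
from h import *
est(); c=camera("top"); balls(c,.03)
cv2.imwrite("pics/tilt.png",cv2.resize(c["frame"][140:340,150:310],None,fx=3,fy=3)[:,:,::-1])
E
```

```text
O [0.5917 0.318  0.0244] ypr [ 13.7 -20.   -0. ] lip [0.6282 0.3269 0.0381] lip in tray [0.1324 0.031 ] F [-0.6  0.9 -0.8] gap 0.0179 t 10.6
[253. 170.] 44 [ 0.125 -0.12 ]
[209. 203.] 29 [ 0.07  -0.001]
[198. 206.] 42 [0.069 0.026]
[185. 209.] 58 [0.07  0.058]
```

View pics/tilt.png

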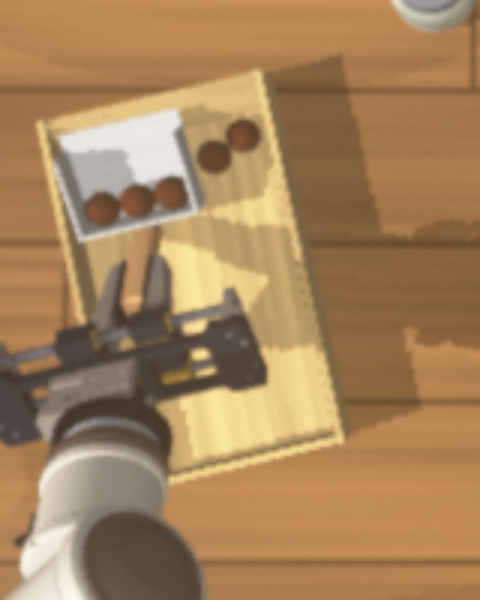

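All three balls sit at the back of the tilted pan, at (101,208), (136,200) and (170,191) in the crop. The other two are still in the tray at (214,156) and (242,134).

Emit:
move_arm:
  commands:
    - [-0.05, -0.01, 0.03, 0, 0, 0, -1]
    - [-0.12, -0.03, 0.12, 0, 0, 0, -1]
    - [-0.16, -0.04, 0.28, 0, 0, 0, -1]
    - [-0.18, -0.05, 0.46, 0, 0, 0, -1]
    - [-0.19, -0.05, 0.6, 0, 0, 0, -1]

```text
clock: 11.28
eef_pos: [0.47, 0.2878, 0.1661]
eef_rot: [-2.857, -0.341, -1.039]
wrist_force: [-0.0, 0.5, -1.3]
finger_gap: 0.0178
finger_force: 40.0
```

```bash
cat >> h.py <<'E'
TUB=np.array([.543,-.237])
def tubpose(back,z,yd,pd,tag=""):
    yw,p=np.radians([yd,pd]); S=Ro.from_euler("ZY",[yw,p]).as_matrix(); q=TUB-back*np.array([np.cos(yw),np.sin(yw)])
    scoop(np.array([*q,z])-S@[.04,0,0],yw,p,f"{tag} p{pd} z{z}")
E
python3 - <<'E'
from h import *
est(); tubpose(.028,.12,-20,-20); tubpose(.028,.10,-20,-20)
E
```

```text
O [0.5632 0.3105 0.116 ] ypr [ 13.6 -20.    0.1] lip [0.5997 0.3193 0.1297] lip in tray [0.103  0.0304] F [-0.   0.5 -1.3] gap 0.0178 t 11.275
 p-20 z0.12 shift [-0.525 -3.13  -0.065] turn [-0.001 -0.    -0.374] mm [ -79. -470.  -10.] deg [ -0.1  -0.  -33.6]
 p-20 z0.1 shift [-0.525 -3.13  -0.198] turn [-0.001 -0.    -0.374] mm [ -79. -470.  -30.] deg [ -0.1  -0.  -33.6]
```

Emit:
move_arm:
  commands:
    - [-0.01, -0.06, 0.02, 0, 0, -0.007, -1]
    - [-0.03, -0.18, 0.04, 0, 0, -0.021, -1]
    - [-0.055, -0.34, 0.06, 0, 0, -0.04, -1]
    - [-0.09, -0.54, 0.07, 0, 0, -0.064, -1]
    - [-0.13, -0.76, 0.08, 0, 0, -0.09, -1]

```text
clock: 11.9
eef_pos: [0.4497, 0.1727, 0.1752]
eef_rot: [-2.92, -0.139, -1.057]
wrist_force: [0.2, -0.0, -0.8]
finger_gap: 0.0182
finger_force: 40.0
```

Emit:
move_arm:
  commands:
    - [-0.035, -0.22, 0, 0, 0, -0.026, -1]
    - [-0.07, -0.44, 0, 0, 0, -0.053, -1]
    - [-0.11, -0.66, 0, 0, 0, -0.08, -1]
    - [-0.15, -0.88, 0, 0, 0, -0.105, -1]

```text
clock: 12.4
eef_pos: [0.4274, 0.041, 0.1752]
eef_rot: [2.93, -0.102, 1.063]
wrist_force: [0.3, -0.3, -1.9]
finger_gap: 0.0181
finger_force: 40.0
```

Emit:
move_arm:
  commands:
    - [-0.035, -0.22, 0, 0, 0, -0.026, -1]
    - [-0.07, -0.44, 0, 0, 0, -0.053, -1]
    - [-0.11, -0.64, 0, 0, 0, -0.08, -1]
    - [-0.14, -0.8, 0, 0, 0, -0.1, -1]

```text
clock: 12.9
eef_pos: [0.4128, -0.0801, 0.174]
eef_rot: [2.867, -0.329, 1.035]
wrist_force: [-0.4, -0.1, -1.6]
finger_gap: 0.0179
finger_force: 40.0
```

Emit:
move_arm:
  commands:
    - [-0.03, -0.16, -0.02, 0, 0, -0.02, -1]
    - [-0.055, -0.32, -0.05, 0, 0, -0.04, -1]
    - [-0.08, -0.46, -0.08, 0, 0, -0.06, -1]
    - [-0.095, -0.58, -0.11, 0, 0, -0.07, -1]
    - [-0.105, -0.66, -0.13, 0, 0, -0.077, -1]

```text
clock: 13.52
eef_pos: [0.397, -0.1785, 0.1545]
eef_rot: [2.807, -0.495, 1.014]
wrist_force: [0.7, 0.2, -1.7]
finger_gap: 0.0177
finger_force: 40.0
```

```bash
python3 - <<'E'
from h import *
est()
print(get_obs()["q"])
for p,z,b in [(-20,.105,.028),(-8,.09,.028),(0,.08,.028),(5,.08,.028),(10,.08,.028),(20,.075,.028),(30,.07,.026),(40,.066,.024),(50,.062,.022)]: tubpose(b,z,-20,p)
c=camera("top"); f=c["frame"]
for ce,a,m in blobs((f.max(2)<110)&(f[:,:,0]>f[:,:,2]*1.25),15):
    if a<130 and 150<ce[1]<300 and 160<ce[0]<480: print(ce.round(0),a)
E
```

```text
O [ 0.487  -0.2111  0.104 ] ypr [-20.  -19.7   0.1] lip [ 0.5223 -0.224   0.1174] lip in tray [-0.1    -0.4795] F [ 0.7  0.2 -1.7] gap 0.0177 t 13.525
[-0.99415848 -0.79277058  2.63127279  0.565225    0.80256489  0.63082188]
 p-20 z0.105 shift [-0.039 -0.022 -0.088] turn [-0.002 -0.003 -0.   ] mm [ -6.  -3. -13.] deg [-0.2 -0.3 -0. ]
 p-8 z0.09 shift [ 0.027 -0.045 -0.008] turn [ 0.044  0.122 -0.   ] mm [ 4. -7. -1.] deg [ 3.9 11.  -0. ]
 p0 z0.08 shift [ 0.09  -0.068  0.036] turn [ 0.074  0.206 -0.   ] mm [ 13. -10.   5.] deg [ 6.7 18.5 -0. ]
 p5 z0.08 shift [ 0.136 -0.085  0.099] turn [ 0.093  0.258 -0.   ] mm [ 20. -13.  15.] deg [ 8.4 23.2 -0. ]
 p10 z0.08 shift [ 0.187 -0.104  0.158] turn [ 0.112  0.31  -0.   ] mm [ 28. -16.  24.] deg [10.1 27.9 -0. ]
 p20 z0.075 shift [ 0.303 -0.146  0.228] turn [ 0.15   0.415 -0.   ] mm [ 46. -22.  34.] deg [13.5 37.3 -0. ]
 p30 z0.07 shift [ 0.447 -0.198  0.274] turn [ 0.188  0.519 -0.   ] mm [ 67. -30.  41.] deg [16.9 46.7 -0. ]
 p40 z0.066 shift [ 0.602 -0.255  0.302] turn [0.226 0.624 0.   ] mm [ 90. -38.  45.] deg [20.3 56.1  0. ]
 p50 z0.062 shift [ 0.763 -0.313  0.303] turn [0.264 0.728 0.   ] mm [114. -47.  45.] deg [23.8 65.5  0. ]
[253. 170.] 45
[233. 184.] 25
[224. 191.] 23
[408. 286.] 42
[460. 274.] 46
[416. 289.] 38
```

Emit:
move_arm:
  commands:
    - [0.013, -0.022, -0.004, 0.022, 0.061, 0, -1]
    - [0.027, -0.045, -0.008, 0.044, 0.122, 0, -1]
    - [0.058, -0.056, 0.014, 0.059, 0.164, 0, -1]
    - [0.09, -0.068, 0.036, 0.074, 0.206, 0, -1]
    - [0.118, -0.078, 0.074, 0.085, 0.237, 0, -1]

```text
clock: 14.2
eef_pos: [0.4153, -0.1893, 0.1665]
eef_rot: [3.012, -0.527, 0.449]
wrist_force: [-0.5, 0.5, -1.8]
finger_gap: 0.0175
finger_force: 40.0
```

Emit:
move_arm:
  commands:
    - [0.018, -0.007, 0.025, 0.008, 0.021, 0, -1]
    - [0.036, -0.014, 0.045, 0.016, 0.042, 0, -1]
    - [0.052, -0.02, 0.065, 0.022, 0.058, 0, -1]
    - [0.068, -0.026, 0.083, 0.026, 0.073, 0, -1]

```text
clock: 14.7
eef_pos: [0.4256, -0.1936, 0.1795]
eef_rot: [3.052, -0.534, 0.268]
wrist_force: [-0.3, 0.6, -1.7]
finger_gap: 0.0177
finger_force: 40.0
```

```bash
python3 - <<'E'
from h import *
est()
print(get_obs()["q"])
for p,z,b in [(15,.078,.028),(20,.075,.028),(30,.07,.026),(40,.066,.024),(50,.062,.022)]: tubpose(b,z,-20,p)
c=camera("top"); f=c["frame"]
for ce,a,m in blobs((f.max(2)<110)&(f[:,:,0]>f[:,:,2]*1.25),15):
    if a<130 and 150<ce[1]<300 and 160<ce[0]<480: print(ce.round(0),a)
E
```

```text
O [ 0.4802 -0.2135  0.0882] ypr [-19.9   9.9  -0.1] lip [ 0.5173 -0.2269  0.0813] lip in tray [-0.1056 -0.4811] F [-0.3  0.6 -1.7] gap 0.0177 t 14.7
[-0.72911863 -0.2193942   2.09131489  0.07174932  1.10717198  1.1613531 ]
 p15 z0.078 shift [ 0.053 -0.024  0.033] turn [ 0.02   0.053 -0.002] mm [ 8. -4.  5.] deg [ 1.8  4.7 -0.1]
 p20 z0.075 shift [ 0.113 -0.045  0.061] turn [ 0.039  0.105 -0.002] mm [17. -7.  9.] deg [ 3.5  9.4 -0.1]
 p30 z0.07 shift [ 0.257 -0.098  0.108] turn [ 0.077  0.209 -0.002] mm [ 38. -15.  16.] deg [ 6.9 18.8 -0.1]
 p40 z0.066 shift [ 0.411 -0.154  0.136] turn [ 0.115  0.314 -0.002] mm [ 62. -23.  20.] deg [10.3 28.2 -0.2]
 p50 z0.062 shift [ 0.573 -0.213  0.136] turn [ 0.152  0.418 -0.002] mm [ 86. -32.  20.] deg [13.7 37.6 -0.2]
[253. 170.] 46
[233. 184.] 26
[224. 191.] 25
[392. 255.] 22
[416. 262.] 22
[453. 274.] 86
```

Emit:
move_arm:
  commands:
    - [0.027, -0.012, 0.017, 0.01, 0.027, 0, -1]
    - [0.053, -0.024, 0.033, 0.02, 0.053, 0, -1]
    - [0.082, -0.034, 0.047, 0.03, 0.08, 0, -1]
    - [0.113, -0.045, 0.061, 0.039, 0.105, 0, -1]
    - [0.113, -0.045, 0.061, 0.039, 0.105, 0, -1]

```text
clock: 15.38
eef_pos: [0.4433, -0.2009, 0.1889]
eef_rot: [3.094, -0.541, 0.003]
wrist_force: [-0.9, 1.1, -0.7]
finger_gap: 0.0178
finger_force: 40.0
```

Emit:
move_arm:
  commands:
    - [0.07, -0.026, 0.024, 0.019, 0.052, 0, -1]
    - [0.144, -0.053, 0.047, 0.038, 0.104, 0, -1]
    - [0.22, -0.081, 0.061, 0.057, 0.156, 0, -1]
    - [0.298, -0.109, 0.075, 0.076, 0.209, 0, -1]
    - [0.298, -0.109, 0.075, 0.076, 0.209, 0, -1]

```text
clock: 16.0
eef_pos: [0.4879, -0.2171, 0.1988]
eef_rot: [-2.99, 0.522, 0.526]
wrist_force: [0.3, -0.2, -1.5]
finger_gap: 0.0177
finger_force: 40.0
```

```bash
python3 - <<'E'
from h import *
est()
print(get_obs()["q"])
for p,z,b in [(40,.066,.024),(50,.062,.022)]: tubpose(b,z,-20,p)
c=camera("top"); f=c["frame"]
for ce,a,m in blobs((f.max(2)<110)&(f[:,:,0]>f[:,:,2]*1.25),15):
    if a<130 and 150<ce[1]<300 and 160<ce[0]<480: print(ce.round(0),a)
cv2.imwrite("pics/dump.png",cv2.resize(f[140:340,330:490],None,fx=3,fy=3)[:,:,::-1])
cs=camera("side"); cv2.imwrite("pics/dumps.png",cv2.resize(cs["frame"][120:260,260:460],None,fx=3,fy=3)[:,:,::-1])
a=cv2.imread("pics/dump.png"); b=cv2.imread("pics/dumps.png"); 
b=cv2.resize(b,(300,210)); cv2.imwrite("pics/both.png",np.hstack([a,np.vstack([b,np.zeros((390,300,3),np.uint8)])]))
E
```

```text
O [ 0.4924 -0.2185  0.0907] ypr [-19.8  40.    0.1] lip [ 0.5213 -0.2289  0.065 ] lip in tray [-0.1022 -0.484 ] F [ 0.3 -0.2 -1.5] gap 0.0177 t 16.0
[-0.59727576  0.35786666  1.47065158 -0.08373255  1.65142046  1.32693433]
 p40 z0.066 shift [-0.004  0.002  0.007] turn [-0.001  0.001 -0.002] mm [-1.  0.  1.] deg [-0.1  0.1 -0.2]
 p50 z0.062 shift [ 0.157 -0.056  0.007] turn [ 0.037  0.105 -0.002] mm [24. -8.  1.] deg [ 3.3  9.5 -0.2]
[253. 169.] 59
[233. 184.] 41
[223. 191.] 41
[174. 214.] 38
[265. 221.] 49
[278. 274.] 48
```

View pics/both.png

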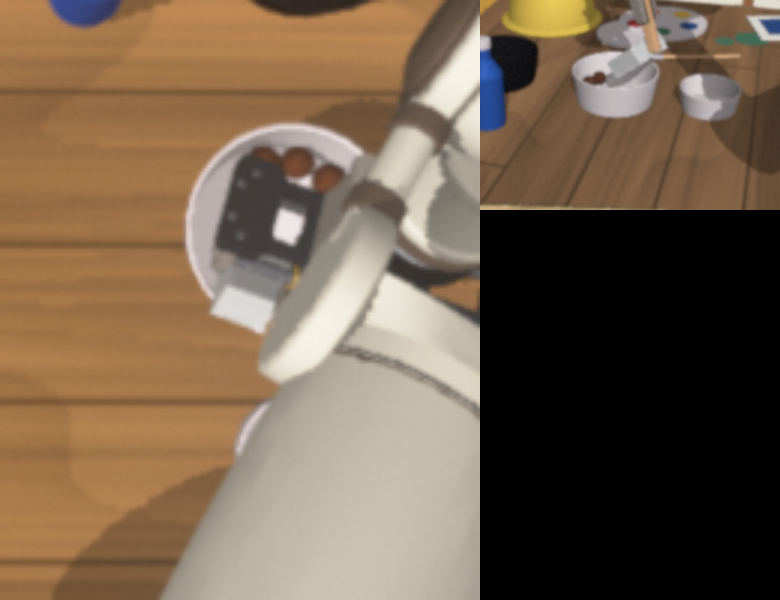

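All three balls lie in the tub at (265,157), (298,160) and (328,178) in the crop, and the tub stands upright. I'll raise the scoop, level it and take it back to its start area.

Emit:
move_arm:
  commands:
    - [0, 0, 0.1, 0, 0, 0, -1]
    - [-0.03, 0.01, 0.25, 0, 0, 0, -1]
    - [-0.08, 0.08, 0.4, 0, 0, 0, -1]
    - [-0.1, 0.2, 0.5, 0, 0, 0, -1]
    - [-0.1, 0.4, 0.5, 0, 0, 0, -1]

```text
clock: 16.73
eef_pos: [0.4726, -0.1565, 0.2776]
eef_rot: [-2.992, 0.526, 0.519]
wrist_force: [1.0, 0.9, -1.1]
finger_gap: 0.0181
finger_force: 40.0
```

```bash
python3 - <<'E'
from h import *
est(); scoop([.485,-.006,.04],np.radians(-5),0,"hi");scoop([.485,-.006,.001],np.radians(-5),0,"lo")
E
```

```text
O [ 0.4776 -0.1582  0.1695] ypr [-19.9  39.7   0. ] lip [ 0.5065 -0.1687  0.144 ] lip in tray [-0.1024 -0.4221] F [ 1.   0.9 -1.1] gap 0.0181 t 16.725
hi shift [-0.403  1.045 -1.052] turn [-0.096 -0.431  0.159] mm [ -60.  157. -158.] deg [ -8.6 -38.8  14.3]
lo shift [-0.403  1.045 -1.312] turn [-0.096 -0.431  0.159] mm [ -60.  157. -197.] deg [ -8.6 -38.8  14.3]
```

Emit:
move_arm:
  commands:
    - [-0.05, 0.25, 0, -0.015, -0.07, 0.025, -1]
    - [-0.12, 0.5, -0.05, -0.035, -0.16, 0.06, -1]
    - [-0.2, 0.75, -0.15, -0.055, -0.25, 0.095, -1]
    - [-0.3, 0.95, -0.35, -0.075, -0.34, 0.13, -1]
    - [-0.4, 1.0, -0.6, -0.096, -0.431, 0.159, -1]

```text
clock: 17.35
eef_pos: [0.4123, -0.0049, 0.1855]
eef_rot: [3.075, -0.125, 0.546]
wrist_force: [0.1, -0.6, -1.3]
finger_gap: 0.0181
finger_force: 40.0
```

Emit:
move_arm:
  commands:
    - [0, 0.045, -0.2, 0, 0, 0, -1]
    - [0, 0.045, -0.35, 0, 0, 0, -1]
    - [0, 0.045, -0.43, 0, 0, 0, -1]
    - [0, 0.045, -0.43, 0, 0, 0, -1]

```text
clock: 17.85
eef_pos: [0.412, 0.0002, 0.1203]
eef_rot: [3.078, -0.133, 0.532]
wrist_force: [0.6, -0.1, -0.8]
finger_gap: 0.0176
finger_force: 40.0
```

```bash
python3 - <<'E'
from h import *
est(); scoop([.485,-.006,.001],np.radians(-5),0,"lo")
E
```

```text
O [ 0.4842 -0.0061  0.04  ] ypr [-4.9  0.4 -0. ] lip [ 0.5241 -0.0095  0.0397] lip in tray [-0.0479 -0.2715] F [ 0.6 -0.1 -0.8] gap 0.0176 t 17.85
lo shift [ 0.002  0.001 -0.263] turn [-0.    -0.004 -0.001] mm [  0.   0. -39.] deg [-0.  -0.4 -0.1]
```

Emit:
move_arm:
  commands:
    - [0, 0, -0.1, 0, -0.004, 0, -1]
    - [0, 0, -0.18, 0, -0.004, 0, -1]
    - [0, 0, -0.23, 0, -0.004, 0, -1]
    - [0, 0, -0.255, 0, -0.004, 0, -1]
    - [0, 0, -0.265, 0, -0.004, 0, -1]

```text
clock: 18.48
eef_pos: [0.4126, -0.0003, 0.0809]
eef_rot: [3.075, -0.133, 0.544]
wrist_force: [0.2, -0.5, -1.6]
finger_gap: 0.0176
finger_force: 40.0
```

```bash
python3 - <<'E'
from h import *
est()
E
```

```text
O [ 0.4854 -0.0066  0.0012] ypr [-5.  -0.1 -0. ] lip [ 0.5253 -0.0101  0.0012] lip in tray [-0.0469 -0.2723] F [ 0.2 -0.5 -1.6] gap 0.0176 t 18.475
```

Emit:
move_arm:
  commands:
    - [0, 0, -0.004, 0, 0, 0, -1]
    - [0, 0, -0.007, 0, 0, 0, -1]
    - [0, 0, -0.007, 0, 0, 0, -1]

```text
clock: 18.85
eef_pos: [0.4126, -0.0003, 0.08]
eef_rot: [3.075, -0.133, 0.544]
wrist_force: [-0.2, -0.4, -1.6]
finger_gap: 0.0177
finger_force: 40.0
```

Emit:
move_arm:
  commands:
    - [0, 0, 0, 0, 0, 0, -0.5]
    - [0, 0, 0, 0, 0, 0, -0.4]
    - [0, 0, 0, 0, 0, 0, -0.2]
    - [0, 0, 0, 0, 0, 0, 0]
    - [0, 0, 0, 0, 0, 0, 0.2]

```text
clock: 19.48
eef_pos: [0.4124, -0.0002, 0.0798]
eef_rot: [3.076, -0.133, 0.544]
wrist_force: [0.1, 0.0, 0.1]
finger_gap: 0.0535
finger_force: 0.0
```

Emit:
move_arm:
  commands:
    - [0, 0, 0, 0, 0, 0, 0.4]
    - [0, 0, 0, 0, 0, 0, 0.4]

```text
clock: 19.73
eef_pos: [0.4124, -0.0002, 0.0798]
eef_rot: [3.075, -0.133, 0.544]
wrist_force: [-0.5, -1.1, 0.0]
finger_gap: 0.0641
finger_force: 0.0
```

Emit:
move_arm:
  commands:
    - [-0.04, 0, 0.12, 0, 0, 0, 0.4]
    - [-0.08, 0.005, 0.26, 0, 0, 0, 0.4]
    - [-0.14, 0.01, 0.42, 0, 0, 0, 0.4]
    - [-0.2, 0.015, 0.6, 0, 0, 0, 0.4]
    - [-0.2, 0.015, 0.8, 0, 0, 0, 0.4]

```text
clock: 20.35
eef_pos: [0.3819, 0.0022, 0.2004]
eef_rot: [3.075, -0.133, 0.544]
wrist_force: [0.6, -0.2, -0.3]
finger_gap: 0.0643
finger_force: 0.0
```

Emit:
move_arm:
  commands:
    - [0, 0, 0.2, 0, 0, 0, 0.4]
    - [0, 0, 0.4, 0, 0, 0, 0.4]
    - [0, 0, 0.4, 0, 0, 0, 0.4]
    - [0, 0, 0.4, 0, 0, 0, 0.4]

```text
clock: 20.85
eef_pos: [0.382, 0.0022, 0.2584]
eef_rot: [3.077, -0.133, 0.541]
wrist_force: [0.5, -0.9, -0.5]
finger_gap: 0.0643
finger_force: 0.0
```

```bash
python3 - <<'E'
from h import *
o=get_obs(); print(o["clock"],o["eef_pos"],o["wrist_force"].round(1),o["finger_gap"])
c=camera("top"); f=c["frame"]; hsv=cv2.cvtColor(f,cv2.COLOR_RGB2HSV)
for ce,a,m in blobs((f.max(2)<120)&(f[:,:,0]>f[:,:,2]*1.25),10):
    if a<130 and 150<ce[1]<310 and 160<ce[0]<480: print("dark",ce.round(0),a)
for ce,a,m in blobs((hsv[:,:,1]<60)&(hsv[:,:,2]>90),150):
    ct=max(cv2.findContours(m.astype(np.uint8),0,1)[0],key=cv2.contourArea)
    if ce[0]<480 and ce[1]<330: print("grey",ce.round(0),a,np.round(cv2.minEnclosingCircle(ct),1) if 0 else cv2.minEnclosingCircle(ct),cv2.minAreaRect(ct))
E
```

```text
20.85 [0.38195982 0.00220163 0.25840969] [ 0.5 -0.9 -0.5] 0.06429198997139972
dark [253. 170.] 94
dark [232. 184.] 51
dark [223. 191.] 49
dark [176. 223.] 103
dark [264. 221.] 55
dark [470. 236.] 13
dark [459. 273.] 90
dark [276. 274.] 52
grey [364. 119.] 184 ((364.5, 118.5), 8.514793395996094) ((365.0, 119.0), (14.0, 16.0), 90.0)
grey [293. 133.] 760 ((292.61474609375, 133.08360290527344), 16.509559631347656) ((293.0, 133.0), (32.0, 28.0), 90.0)
grey [427. 218.] 3807 ((427.38897705078125, 216.53927612304688), 36.27342987060547) ((427.5, 216.5), (71.0, 71.0), 90.0)
grey [328. 240.] 1383 ((327.7873229980469, 240.25338745117188), 25.486879348754883) ((328.1168518066406, 240.27305603027344), (40.86272048950195, 34.08386993408203), 5.440331935882568)
grey [433. 294.] 1938 ((432.0714416503906, 293.9285583496094), 25.258953094482422) ((432.50006103515625, 293.5000305175781), (49.497474670410156, 48.08325958251953), 45.0)
```

```bash
python3 - <<'E'
from h import *
c=camera("top"); f=c["frame"]; hsv=cv2.cvtColor(f,cv2.COLOR_RGB2HSV)
m=np.zeros(f.shape[:2],np.uint8); cv2.circle(m,(427,216),34,1,-1)
bl=[(ce.round(0),a) for ce,a,_ in blobs((m>0)&(hsv[:,:,1]>70),30)]; print(bl)
if sum(a for _,a in bl)>200: print(finish_job())
E
```

```text
[(array([428., 196.]), np.int32(247))]
the job is handed in; nothing more can be done
None
```

I scooped three balls into the white tub. The other two are still in the tray, and the scoop lies empty and flat on the bench with the gripper clear. The tub, bottle and jar had not moved, and the job was handed in at about 21 s.

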